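Prop the capping press guard open

ROBOT

A 6-joint arm with a two-finger parallel gripper is mounted at the origin on a cart in front of the work surface, level with it; the furniture and walls round the work are solid. World frame = base frame: x ahead of the robot, y to its left, z up, the work surface at z = 0. Lengths are in m, angles in degrees, forces in N, time in s.
With the tool pointing down it reaches from about 0.35 to 0.875 m from the base axis. Payload 4.2 kg.
Tool frame: the origin (TCP) lies on the front face of the gripper's body, between the roots of the fingers; the fingertips stand finger_overhang ahead of it and the grasp point (between the pads) lies 51 mm ahead of it (finger_overhang is the distance from the TCP to the fingertips, in m); z points along the fingers, y is the line along which they close (so a half turn about z gives the same grasp; the last joint's range is limited). The gripper opens to 87 mm and grips with 3 to 60 N. Pads are 19 mm wide; open, the fingers measure 117 mm over their backs; the gripper's body (75 mm by 190 mm) begins 51 mm behind the grasp point.
Start: joints at [-56.688, 22.042, 0.453, 0, -68.411, -14.817], TCP at [0.198, -0.593, 0.292] pointing down, gripper open.
Joint ranges: [-179.83, 179.83], [-69.29, 118.12], [-61.27, 80.66], [-181.25, 117.63], [-171.15, -9.14], [-177.46, 177.46]. Speed limits (degrees/s): [159.86, 159.86, 180, 180, 180, 180].

INTERFACE

Orientations are given as a 3x3 rotation matrix whose columns are the frame's x, y, z axes.
In Python, from station import sense, capture, camera_model, finish_job, finger_overhang gives the robot as it stands. The module is installed in compiled form; this text tells all that it offers.
- The arm moves only by the tool jog_arm, never from a script. Its argument "rows" is a list that holds one entry, the list of rows, each a list of 4 numbers: the shift along the tool's x, y, z in m, then the turn about the tool's z in rad. A call has 1 to 20 rows; each row shifts and turns the commanded pose from where the row before left it, along the tool's axes as they then stand; what a row does not reach is not made up. A row lasts 1/8 s, in which the tool goes at most 62.5 mm and 10.7 degrees, less where a joint would pass 70% of its speed; a pose out of reach is approached as far as the arm can. A call is refused whole if a number of a shift passes 0.0625 or a number of a turn 0.188, either way. A call with a gripper value outside its range is refused whole. "claw" is the opening, from 0 (shut) to 1 (fully open), set as the call begins (left out, the last holds). The fingers move at their own pace and stop on an object; the grip force is fixed at half the most. Time passes only in rows, so rows that do not move let the fingers close. It gives the time, the measured TCP pose, the force, the opening and the grip force at its end, in the units of the state.
- sense(): the state, without advancing time (a new reading comes with each control period).
- capture(name): name is "scene" or "side" or "wrist"; returns the picture (384x512x3 uint8, red, green, blue); there is no depth.
- camera_model(name): a dict with "fovy" (degrees; the focal length in pixels is half the picture's height over the tangent of half this angle, whatever the lens; pixels are square), "cx", "cy" (the principal point, pixels), "eye" and "rotation" of the camera in the world. Camera axes: x right, y down, z forward; pixel columns grow to the right and rows downward; lengths in m; the calibration is good to about 2 mm. A picture is of the moment at which its call begins: read the wrist's pose just before it. camera_model takes no time and is no camera call; for the wrist camera it gives the pose at the moment of the call.
- finish_job(): hands the job in; it is judged then, once.
The state is a dict: "time_s": time; "joints": joint angles; "joint_velocities": joint speeds; "effort": joint torques, N m; "tcp_pos": TCP position; "ee_rot": TCP orientation; "wrist_force": force on the tool from outside, world axes, zero at the start; "moment": the same for the moment, N m; "gripper_width": opening from 0.0 (shut) to 1.0 (fully open); "gripper_force": force on a finger pad.
Only numpy, scipy, OpenCV 4.12 (cv2) and the standard library are available. Lean on these libraries where they do the work, as an engineer would, in place of code of your own. Each camera call takes 0.05 s, during which the arm holds its last target. There are 200 camera calls.

TASK

Open the vial-capping press with the red knob for loading: lift its drop guard by the red knob, bring the slot of the guard's bar back over the notched catch and lower it, so that the guard hangs hooked up in the notch by itself. Leave the guard of the press with the blue knob down and do not push the amber bottle about.

Things in the scene. Friction and masses are not known exactly. Their poses are not given: they have to be found in the camera images.
- red_knob (a point): Centre of the red square knob (24 x 24 mm, 36 mm tall) atop the steel bar of the red press's clear drop guard. x axis: to the press's rear; z up. The guard, about 0.3 kg, rises 0 to 85 mm and moves straight back 0 to 30 mm, never turning; let go unhooked, it falls. Down, this point is 214 mm above the table. No fixed part of the press is above 195 mm.
- red_slot (a point): Centre of the slot through the red guard's bar, 98 mm straight below the knob's centre. The slot is 16 mm wide and 36 mm tall; the bar is 6 mm thick front to back and 30 mm wide. Axes as the knob's. With the guard down, it is 25 mm in front of the catch point and 68 mm below it.
- red_catch (a point): Middle of the notch floor of the red press's fixed dark steel catch, 14 mm wide, pointing forward. x: to the press's rear, z up. Shank 8 mm thick below this point; upturned tip 10 mm high, 11 to 17 mm in front; bridge face 16 mm behind. The slot passes the tip with its centre 6 mm below to 8 mm above this point. Hooked: slot centre 18 mm below it, within 8 mm in x.
- blue_knob (a point): Centre of the blue knob of a second press, the same in every way but its colour; its guard is to stay down. Axes as the red knob's.
- bottle_mid (a point): Centre, half-way up, of a loose amber reagent bottle, 47 mm in diameter, 80 mm tall, standing between the presses; a bystander.

How it is judged:
By the outcome, as a careful person would: the job done as asked, in the order asked, and still so for the second after the job is handed in, with the robot touching nothing.
It also fails if it takes over 32 s, if anything falls off the work surface, if the arm or the gripper's body presses on something with over 40 N, if the wrist force passes 120 N, or if a joint passes its speed limit or range.

## Working session

There is one attempt and no reset: what is moved stays moved. The work goes in short steps, Python scripts to look and compute and a tool call to move; the robot and the scene stay as the last step left them, time stands still between calls to the robot, and variables do not carry over. Pictures are saved under pics/ and viewed, at most 10 in all, crops included, and the job is handed in when it is done.

Besides the shell and the picture viewer there is one more tool, called after ">>>" as name([rows], argument=value, ...), one row to a line, values as JSON. jog_arm: Moves the arm, as the interface text tells. Its arguments: {"type":"object","properties":{"rows":{"type":"array"},"claw":{"type":"number"}},"required":["rows"]}

```bash
mkdir -p pics; python3 - <<'E'
from station import *
import cv2,numpy as np
print(finger_overhang, sense())
a=[capture(n) for n in("scene","side")]
for n in("scene","side","wrist"):print(n,camera_model(n))
for n,i in zip(("scene","side"),a):
    cv2.imwrite(f"pics/{n}0.png",cv2.resize(i[:,:,::-1],(800,600),interpolation=cv2.INTER_CUBIC)); np.save(n+".npy",i)
E
```

```text
0.0697 {'time_s': 0.0, 'joints': array([-5.66878599e+01,  2.20917847e+01,  3.78179571e-01, -2.66082349e-02,
       -6.84112986e+01, -1.48151755e+01]), 'joint_velocities': array([-0.10680486, -0.08419449,  0.03632459,  0.0362824 , -0.04815081,
       -0.03728872]), 'effort': array([ 5.73046927e-04, -3.90663350e+01,  1.87407804e+01,  4.21986982e+00,
        1.11073803e-02, -1.76455023e-04]), 'tcp_pos': array([ 0.19813879, -0.59228078,  0.29114389]), 'ee_rot': array([[-9.48394751e-01, -3.17090992e-01, -8.36352948e-04],
       [-3.17092064e-01,  9.48392526e-01,  2.05891469e-03],
       [ 1.40327581e-04,  2.21786477e-03, -9.99997531e-01]]), 'wrist_force': array([-0.31835029, -0.7656904 ,  0.04238317]), 'moment': array([-0.02859386,  0.00518885,  0.00389649]), 'gripper_force': 0.0, 'gripper_width': 1.0008284147799353}
scene {'fovy': 55.29200737531219, 'cx': 253.262551385569, 'cy': 190.23757716907178, 'eye': array([-0.16668362, -0.45897626,  0.56002738]), 'rotation': array([[ 0.57748738, -0.36734762,  0.72908439],
       [-0.81636282, -0.25135691,  0.51997254],
       [-0.00775028, -0.89547497, -0.44504439]])}
side {'fovy': 51.88635575176225, 'cx': 257.61125731622394, 'cy': 189.45484731110628, 'eye': array([0.29629344, 0.72213118, 0.74450182]), 'rotation': array([[-0.98285281, -0.10653472,  0.15050149],
       [-0.18430751,  0.59227609, -0.78437222],
       [-0.00557556, -0.798661  , -0.60175537]])}
wrist {'fovy': 58.95622668459209, 'cx': 252.6300006489335, 'cy': 191.27909314738434, 'eye': array([ 0.13241776, -0.6153957 ,  0.38385067]), 'rotation': array([[-0.31714925,  0.91778994,  0.23890998],
       [ 0.94837152,  0.30617733,  0.08274599],
       [ 0.00279462,  0.25281825, -0.96750975]])}
```

View pics/scene0.png

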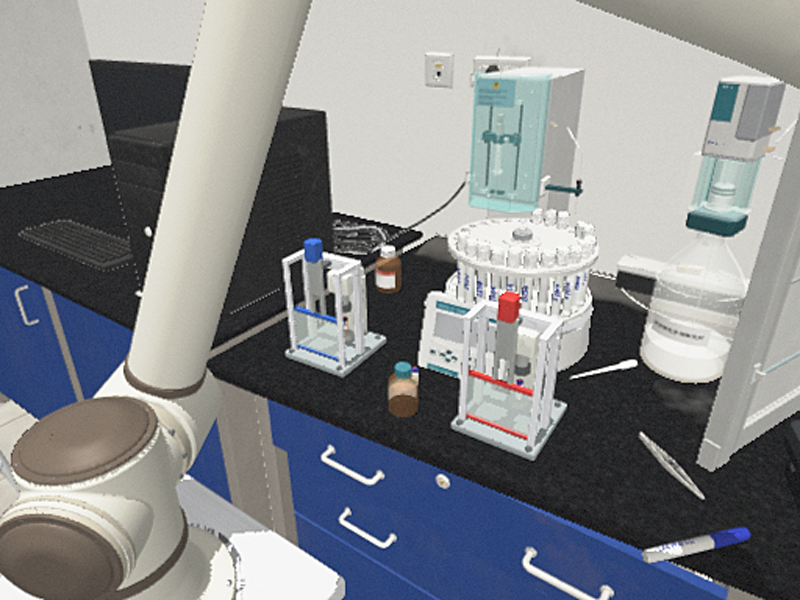

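View pics/side0.png

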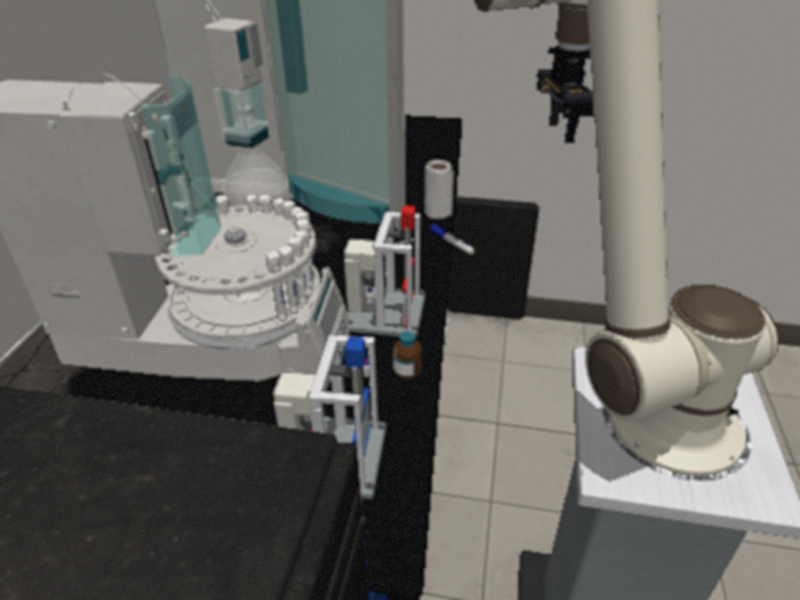

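The scene view shows the red knob at about (510,307) of 800x600 and the blue one at (313,250). The bottle is at (403,390), between the presses. In the side view, red is at (408,217) and blue at (355,350). Next I'll triangulate the knobs and use the base-plate corners for yaw.

```bash
cat >h.py <<'E'
import numpy as np,cv2
def ray(m,u,v,H=384):
    f=H/2/np.tan(np.radians(m["fovy"])/2)
    d=m["rotation"]@np.array([(u-m["cx"])/f,(v-m["cy"])/f,1.]);return np.array(m["eye"]),d/np.linalg.norm(d)
def plane(m,u,v,z):
    e,d=ray(m,u,v);return e+d*(z-e[2])/d[2]
def tri(rs):
    A=sum(np.eye(3)-np.outer(d,d) for e,d in rs);b=sum((np.eye(3)-np.outer(d,d))@e for e,d in rs)
    p=np.linalg.solve(A,b);return p,[np.linalg.norm((np.eye(3)-np.outer(d,d))@(p-e)) for e,d in rs]
def mask(i,c):
    i=i.astype(int);r,g,b=i[...,0],i[...,1],i[...,2]
    m=((r>110)&(r>2*g)&(r>2*b)) if c=="red" else ((b>90)&(b>1.6*r)&(b>1.4*g))
    return m.astype(np.uint8)
def blobs(i,c,amin=20):
    n,l,s,ce=cv2.connectedComponentsWithStats(mask(i,c));return [(s[k],ce[k]) for k in range(1,n) if s[k][4]>=amin],l
def project(m,p,H=384):
    f=H/2/np.tan(np.radians(m["fovy"])/2);q=np.array(m["rotation"]).T@(np.array(p)-m["eye"]);return m["cx"]+f*q[0]/q[2],m["cy"]+f*q[1]/q[2]
E
python3 - <<'E'
from station import *
from h import *
S,D=np.load("scene.npy"),np.load("side.npy");ms,md=camera_model("scene"),camera_model("side")
for c,a,b in(("red",(510,307),(408,217)),("blue",(313,250),(355,350))):
    r=[]
    for i,m,q in((S,ms,a),(D,md,b)):
        B,_=blobs(i,c);s,ce=min(B,key=lambda t:np.hypot(*(t[1]-np.array(q)/1.5625)));print(c,s,ce);x,y,w,h=s[:4];r.append(ray(m,x+w/2-.5,y+h/2-.5))
    print(c,tri(r))
print("bottle",plane(ms,403/1.5625,390/1.5625,.04))
for q in((453,425),(532,457),(566,408)):print(plane(ms,q[0]/1.5625,q[1]/1.5625,.008))
B,l=blobs(S,"red");print([(s,c.round(1)) for s,c in B])
E
```

```text
red [319 187  14  20 231] [325.16017316 196.04761905]
red [257 131   9  15 110] [260.50909091 138.03636364]
red (array([ 0.46100398, -0.19364023,  0.21508847]), [np.float64(0.0014889847265976025), np.float64(0.0014889847265975454)])
blue [194 152  13  16 170] [199.98235294 159.19411765]
blue [221 215  13  20 216] [226.91666667 224.52777778]
blue (array([0.46659728, 0.15817608, 0.21531475]), [np.float64(0.0008212086926063011), np.float64(0.0008212086926063519)])
bottle [ 0.42979586 -0.04581012  0.04      ]
[ 0.43607719 -0.13210237  0.008     ]
[ 0.4387185  -0.25643476  0.008     ]
[ 0.57147512 -0.25556083  0.008     ]
[(array([319, 187,  14,  20, 231], dtype=int32), array([325.2, 196. ])), (array([300, 237,  41,  16, 144], dtype=int32), array([320.4, 244.7])), (array([299, 265,  38,  16,  62], dtype=int32), array([317.9, 272.9]))]
```

Both knobs triangulate to about 215 mm, against 214 expected. The press faces -x with about 1° of yaw. Before moving, I'll check for obstacles along the path.

```bash
python3 - <<'E'
from station import *
from h import *
ms,md=camera_model("scene"),camera_model("side");k=1.5625
print("cyl base side",plane(md,440/k,216/k,0)," pen",plane(md,455/k,240/k,0),plane(ms,700/k,545/k,0),"panel base scene",plane(ms,712/k,468/k,0))
p=plane(md,440/k,216/k,0);print(project(ms,p))
i=capture("wrist");cv2.imwrite("pics/w0.png",i[:,:,::-1])
E
```

```text
cyl base side [ 0.45250418 -0.58096914  0.        ]  pen [ 0.40386344 -0.47806211  0.        ] [ 0.42042288 -0.47402378  0.        ] panel base scene [ 0.56703995 -0.46350164  0.        ]
(np.float64(518.721160517698), np.float64(365.50035598215476))
```

View pics/w0.png

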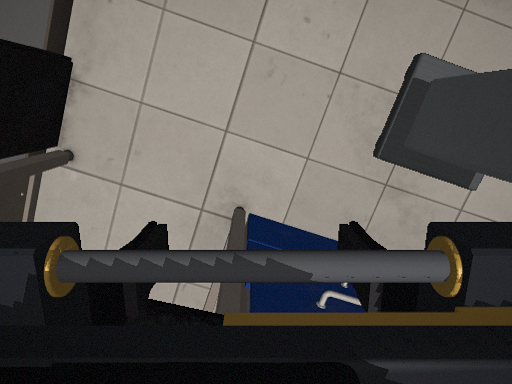

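The wrist view shows the floor, with the fingers at (160,245) and (350,245), so the camera will look ahead over the knob. The straight path stays clear of the cylinder at (0.45,-0.58) and the panel at (0.57,-0.46).

>>> jog_arm([
  [[-0.033, 0.0355, -0.0055, 0], [-0.033, 0.0355, -0.0055, 0], [-0.033, 0.0355, -0.0055, 0], [-0.033, 0.0355, -0.0055, 0], [-0.033, 0.0355, -0.0055, 0], [-0.033, 0.0355, -0.0055, 0], [-0.033, 0.0355, -0.0055, 0], [-0.033, 0.0355, -0.0055, 0], [-0.033, 0.0355, -0.0055, 0], [0, 0, 0, 0.103], [0, 0, 0, 0.103], [0, 0, 0, 0.103], [0, 0, 0, 0], [0, 0, 0, 0]],
])

```text
time_s: 1.9
tcp_pos: [0.3785, -0.1955, 0.3417]
ee_rot: [[-1.0, -0.015, -0.0], [-0.015, 1.0, 0.0], [0.0, 0.0, -1.0]]
wrist_force: [0.7, 0.1, 0.2]
gripper_width: 0.999
gripper_force: 0.0
```

```bash
python3 - <<'E'
from station import *
from h import *
s=sense();print(s["time_s"],s["tcp_pos"],s["ee_rot"],s["joints"].round(1))
m=camera_model("wrist");i=capture("wrist");np.save("w1.npy",i);cv2.imwrite("pics/w1.png",i[:,:,::-1])
B,l=blobs(i,"red");
for st,c in B:print(st,c,plane(m,*c,.232))
E
```

```text
1.9 [ 0.37849219 -0.19549572  0.34165342] [[-9.99885167e-01 -1.51528491e-02 -2.08585621e-04]
 [-1.51528649e-02  9.99885186e-01  7.43917108e-05]
 [ 2.07434426e-04  7.75438379e-05 -9.99999975e-01]] [ -5.3  -0.  -20.4  -0.  -69.6 -83.8]
[216 219  79   4 136] [254.15441176 220.69852941] [ 0.3810267  -0.19534961  0.232     ]
[208 243  97   7 585] [257.56923077 246.07179487] [ 0.3982268  -0.19287416  0.232     ]
[241 289  33  24 706] [256.80028329 300.50424929] [ 0.43767671 -0.19264502  0.232     ]
```

View pics/w1.png

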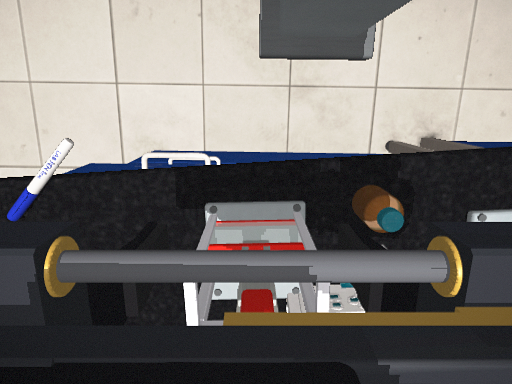

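The wrist view, with image down being +x, shows the knob's front face at columns 241–273, rows 289–313. The guard's red strips are at rows 220 and 246. The base's front corners are near (206,205) and (305,203), and the bottle is at (385,212), off to the right.

```bash
python3 - <<'E'
from station import *
from h import *
m=camera_model("wrist");i=np.load("w1.npy");M=mask(i,"red")
k=M[285:314];ys,xs=np.nonzero(k);ys+=285
for r in (290,295,300,305,310):
    c=xs[ys==r];print(r,c.min(),c.max())
top=[np.nonzero(M[285:,c])[0][0]+285 for c in range(245,271)];print(top)
r0=np.mean(top)-.5;c=xs[ys<305].mean()
for z in(.196,.2):print("front bottom edge",z,plane(m,c,r0,z))
# strip yaw
for a,b,z in((219,225,.02),(241,252,.09)):
    t=[(cc,np.nonzero(M[a-2:b,cc])[0]) for cc in range(222,292)];t=[(cc,q[0]+a-2) for cc,q in t if len(q)]
    f=np.polyfit(*np.array(t).T,1);p=[plane(m,cc,np.polyval(f,cc),z) for cc in(222,292)];d=p[0]-p[1];print("strip dir",np.degrees(np.arctan2(d[0],-d[1])),p)
E
```

```text
290 245 270
295 241 272
300 242 272
305 241 272
310 241 273
[np.int64(290), np.int64(290), np.int64(289), np.int64(290), np.int64(289), np.int64(290), np.int64(289), np.int64(289), np.int64(289), np.int64(289), np.int64(289), np.int64(289), np.int64(289), np.int64(289), np.int64(289), np.int64(289), np.int64(289), np.int64(289), np.int64(289), np.int64(289), np.int64(289), np.int64(289), np.int64(289), np.int64(290), np.int64(290), np.int64(290)]
front bottom edge 0.196 [ 0.4502333  -0.19206078  0.196     ]
front bottom edge 0.2 [ 0.4478647  -0.19215289  0.2       ]
strip dir 2.09158027243702 [array([ 0.45745697, -0.23456471,  0.02      ]), array([ 0.45416272, -0.14436365,  0.02      ])]
strip dir 1.9713526135180832 [array([ 0.45889911, -0.22851841,  0.09      ]), array([ 0.45627134, -0.15217446,  0.09      ])]
```

The knob centre is at about (0.462, -0.192) and the press yaw about 2°. I'll go above the knob, descend and grip.

>>> jog_arm([
  [[-0.028, 0.0007, 0, -0.02], [-0.028, 0.0007, 0, 0], [-0.0275, 0.0007, 0, 0], [0, 0, 0.02, 0], [0, 0, 0.025, 0], [0, 0, 0.025, 0], [0, 0, 0, 0], [0, 0, 0, 0]],
])

```text
time_s: 2.95
tcp_pos: [0.4626, -0.1913, 0.2728]
ee_rot: [[-0.999, -0.034, 0.001], [-0.034, 0.999, -0.001], [-0.001, -0.001, -1.0]]
wrist_force: [-0.6, -0.5, -0.2]
gripper_width: 0.996
gripper_force: 0.0
```

>>> jog_arm([
  [[0, 0, 0, 0], [0, 0, 0, 0], [0, 0, 0, 0], [0, 0, 0, 0], [0, 0, 0, 0], [0, 0, 0, 0]],
], claw=0)

```text
time_s: 3.7
tcp_pos: [0.462, -0.1911, 0.2717]
ee_rot: [[-0.999, -0.034, -0.0], [-0.034, 0.999, 0.0], [0.0, 0.0, -1.0]]
wrist_force: [0.4, -0.6, 0.3]
gripper_width: 0.405
gripper_force: 0.0
```

>>> jog_arm([
  [[0, 0, 0, 0], [0, 0, 0, 0], [0, 0, 0, 0], [0, 0, 0, 0]],
])

```text
time_s: 4.2
tcp_pos: [0.462, -0.1911, 0.2717]
ee_rot: [[-0.999, -0.034, 0.0], [-0.034, 0.999, 0.0], [-0.0, 0.0, -1.0]]
wrist_force: [0.5, -0.5, -0.8]
gripper_width: 0.277
gripper_force: 30.0
```

Gripped: the opening reads 24 mm at 30 N. Lifting 69 mm.

>>> jog_arm([
  [[0, 0, -0.01, 0], [0, 0, -0.015, 0], [0, 0, -0.015, 0], [0, 0, -0.015, 0], [0, 0, -0.014, 0], [0, 0, 0, 0], [0, 0, 0, 0], [0, 0, 0, 0]],
])

```text
time_s: 5.2
tcp_pos: [0.462, -0.1911, 0.3403]
ee_rot: [[-0.999, -0.034, -0.001], [-0.034, 0.999, 0.0], [0.001, 0.0, -1.0]]
wrist_force: [1.6, -0.7, -3.1]
gripper_width: 0.273
gripper_force: 30.0
```

```bash
python3 - <<'E'
from station import *
from h import *
s=sense();print(s["tcp_pos"],s["wrist_force"],s["gripper_force"],s["gripper_width"])
i=capture("scene");a=i[150:310,270:390,::-1];j=capture("side")[120:220,210:285,::-1]
cv2.imwrite("pics/s2.png",np.hstack([cv2.resize(a,(450,600),interpolation=cv2.INTER_CUBIC),cv2.resize(j,(350,600),interpolation=cv2.INTER_CUBIC)]))
E
```

```text
[ 0.46198875 -0.19111442  0.34026886] [ 1.60549869 -0.67510315 -3.14151411] 29.999994705431163 0.2732070784676642
```

View pics/s2.png

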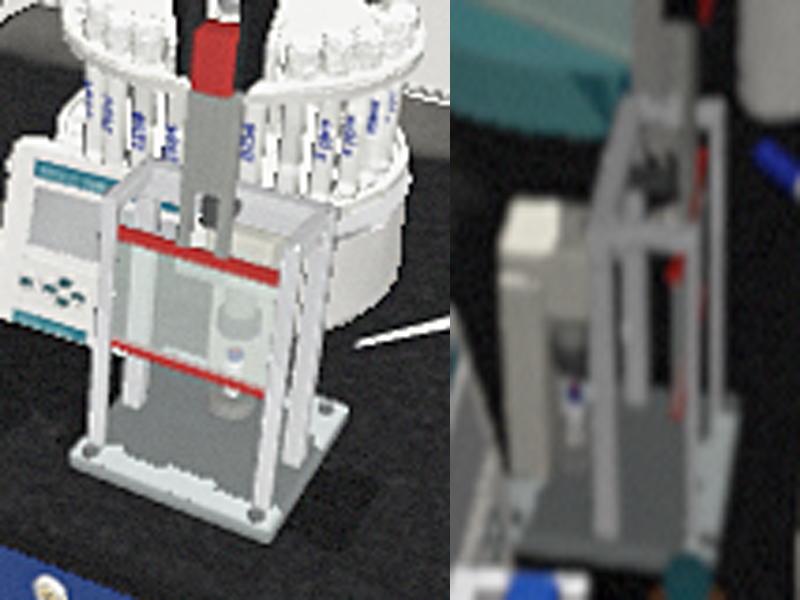

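The guard is up: the weight reads -3.1 N, and in the scene crop the slot at (215,215) shows the catch through it. I'll move 25 mm straight back.

>>> jog_arm([
  [[-0.005, 0, 0, 0], [-0.005, 0, 0, 0], [-0.005, 0, 0, 0], [-0.005, 0, 0, 0], [-0.005, 0, 0, 0], [0, 0, 0, 0], [0, 0, 0, 0]],
])

```text
time_s: 6.18
tcp_pos: [0.4873, -0.1902, 0.3408]
ee_rot: [[-0.999, -0.034, 0.001], [-0.034, 0.999, 0.0], [-0.001, 0.0, -1.0]]
wrist_force: [-0.1, 0.3, -3.7]
gripper_width: 0.278
gripper_force: 30.0
```

Moved 25 mm with no resistance. Lowering toward the notch, which should catch about 18–19 mm down.

>>> jog_arm([
  [[0, 0, 0.004, 0], [0, 0, 0.004, 0], [0, 0, 0.004, 0], [0, 0, 0.004, 0], [0, 0, 0.002, 0], [0, 0, 0, 0], [0, 0, 0, 0]],
])

```text
time_s: 7.05
tcp_pos: [0.4868, -0.1902, 0.3227]
ee_rot: [[-0.999, -0.034, -0.0], [-0.034, 0.999, 0.0], [0.0, 0.0, -1.0]]
wrist_force: [-0.3, 1.3, -4.1]
gripper_width: 0.274
gripper_force: 30.0
```

>>> jog_arm([
  [[0, 0, 0.001, 0], [0, 0, 0.001, 0], [0, 0, 0, 0], [0, 0, 0, 0]],
])

```text
time_s: 7.55
tcp_pos: [0.4868, -0.1903, 0.3217]
ee_rot: [[-0.999, -0.034, 0.0], [-0.034, 0.999, -0.0], [-0.0, -0.0, -1.0]]
wrist_force: [-3.8, 2.9, 5.0]
gripper_width: 0.272
gripper_force: 30.0
```

```bash
python3 - <<'E'
from station import *
from h import *
i=capture("scene");a=i[150:310,270:390,::-1];j=capture("side")[120:220,210:285,::-1]
cv2.imwrite("pics/s3.png",np.hstack([cv2.resize(a,(450,600),interpolation=cv2.INTER_CUBIC),cv2.resize(j,(350,600),interpolation=cv2.INTER_CUBIC)]))
E
```

```text
(no output)
```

View pics/s3.png

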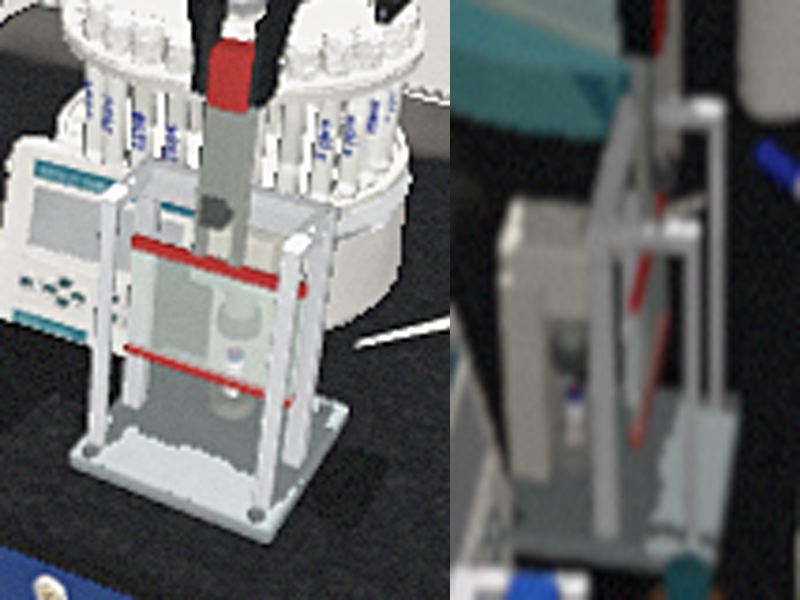

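The catch tip stands in front of the bar at (215,210). The wrist force changed from -4 N to +5 N at exactly 50 mm of lift, so the guard rests in the notch. Releasing.

>>> jog_arm([
  [[0, 0, 0, 0], [0, 0, 0, 0], [0, 0, 0, 0], [0, 0, 0, 0], [0, 0, 0, 0], [0, 0, 0, 0]],
], claw=0.9)

```text
time_s: 8.4
tcp_pos: [0.487, -0.1903, 0.3207]
ee_rot: [[-0.999, -0.034, -0.0], [-0.034, 0.999, -0.0], [0.0, -0.0, -1.0]]
wrist_force: [-0.8, 0.2, 0.2]
gripper_width: 0.854
gripper_force: 0.0
```

>>> jog_arm([
  [[0, 0, -0.01, 0], [0, 0, -0.02, 0], [0, 0, -0.025, 0], [0, 0, -0.025, 0], [0.03, 0, 0, 0], [0.03, 0, 0, 0], [0.03, 0, 0, 0], [0, 0, 0, 0], [0, 0, 0, 0]],
])

```text
time_s: 9.52
tcp_pos: [0.3974, -0.1934, 0.4014]
ee_rot: [[-0.999, -0.034, 0.002], [-0.034, 0.999, -0.0], [-0.002, -0.0, -1.0]]
wrist_force: [-0.1, 0.5, 0.3]
gripper_width: 0.903
gripper_force: 0.0
```

```bash
python3 - <<'E'
from station import *
from h import *
s=sense();print(s["time_s"],s["tcp_pos"],s["wrist_force"])
S,D=capture("scene"),capture("side");ms,md=camera_model("scene"),camera_model("side")
for c in("red","blue"):
  for i in(S,D):print(c,[(st,ce.round(0)) for st,ce in blobs(i,c,50)[0]])
a=S[150:310,270:390,::-1];j=D[110:210,210:285,::-1]
cv2.imwrite("pics/s4.png",np.hstack([cv2.resize(a,(450,600),interpolation=cv2.INTER_CUBIC),cv2.resize(j,(350,600),interpolation=cv2.INTER_CUBIC)]))
E
```

```text
9.525 [ 0.39741695 -0.19337516  0.40143834] [-0.05567889  0.48150186  0.31575109]
red [(array([325, 160,  15,  20, 231], dtype=int32), array([332., 169.])), (array([305, 213,  39,  14, 129], dtype=int32), array([324., 219.])), (array([303, 242,  37,  14,  61], dtype=int32), array([321., 249.]))]
red [(array([247, 114,  10,  15, 107], dtype=int32), array([251., 121.]))]
blue [(array([194, 152,  13,  16, 171], dtype=int32), array([200., 159.])), (array([  34,  187,  114,  134, 5330], dtype=int32), array([ 96., 247.])), (array([188, 196,  27,  11,  83], dtype=int32), array([202., 201.])), (array([  171,   256,   295,   128, 16759], dtype=int32), array([287., 339.])), (array([453, 337,  28,  14, 234], dtype=int32), array([467., 343.]))]
blue [(array([221, 215,  13,  21, 217], dtype=int32), array([227., 225.]))]
```

View pics/s4.png

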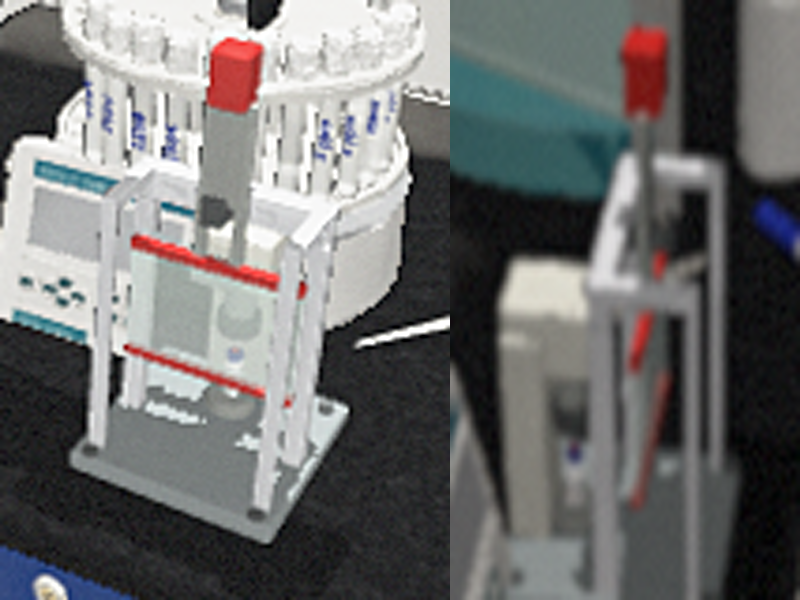

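The guard hangs by itself with the knob up at (237,75), the catch tip in front of the bar at (215,210), and the gripper clear. The blue knob's pixels haven't moved.

```bash
python3 -c "from station import *;print(finish_job())"
```

```text
the job is handed in; nothing more can be done
None
```

The red press's guard hangs hooked in its catch by itself, the blue guard is still down, the bottle was not touched, and the job was handed in at about 9.6 s of the 32 s allowed.

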